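# Put a spice jar away in the covered carousel

## Task

Put the loose spice jar away in the covered spice carousel: turn the carousel by the knob on top until its empty bay is squarely under the open loading hatch, lower the jar through the hatch and stand it upright in that bay without dropping it, then swing the shutter fully closed over the hatch. Leave the pepper mill and the salt box standing where they are.

Things in the scene. Friction and masses are not known exactly. Their poses are not given: they have to be found in the camera images.
- carousel_case: Fixed round spice carousel: dark wooden base (328 mm across, 18 mm high), clear plastic drum, flat clear lid whose top is 148 mm above the worktop and 7 mm thick, with a dark wooden hoop round it (its top at 153 mm). Origin: centre of the underside; z up is the spindle; its front, with the loading hatch, points along its own -x. Its yaw varies. The lid covers everything but the hatch.
- hatch (a point): Centre of the loading hatch, on the top of the lid (z 148 mm), 92 mm from the spindle towards the front. The opening is a sector of a ring, 26 degrees either side of the front direction, from 40 to 144 mm from the spindle: about 80 mm wide at this point and 104 mm long from the spindle outwards, so the jar goes through with the fingers closing along the line from the spindle to this point.
- carousel (a joint): Turn of the carousel inside the case, rad; it grows clockwise seen from above and turns endlessly either way. The empty bay is under the hatch at 0 (and at every multiple of 2 pi). Stiff enough to stay where it is left (friction 0.08 N m). Six bays stand 60 degrees apart, 92 mm from the spindle; five hold jars that stay in their places.
- empty_bay (a point): Centre of the floor of the one empty bay (28 mm above the worktop); it turns with the carousel. The bay is a steel collar, inside diameter 56 mm, 10 mm high, in which the jar stands. Collars and jars of the other bays are alike.
- knob (a point): Grip point on the spindle axis, 172 mm above the worktop, of the carousel's dark wooden bar knob above the lid. It is rigid with the carousel: a bar 62 mm long, 16 mm thick, from 154 to 182 mm above the worktop. The bar's long side lies along the line from the spindle to the empty bay (and on to the bay across from it).
- shutter (a joint): Turn of the shutter about the spindle, rad: 0 is fully closed over the hatch, against its stop; it grows clockwise seen from above as it opens and is clear of the hatch above 0.98; limit 1.5. It stays where it is left (friction 0.05 N m).
- shutter_knob (a point): Top of the shutter's upright round brass knob (18 mm thick, 31 mm high; its top 185 mm above the worktop), 112 mm from the spindle, in the middle of the shutter, a wooden sector plate 5 mm thick that slides on the lid. With the shutter closed the knob stands straight in front of the spindle, 20 mm beyond the hatch's centre.
- spice_jar: The loose spice jar: glass with a dark screw cap and a green label, 44 mm across, 105 mm high (the cap is the top 20 mm), 0.11 kg, like those in the carousel. Origin: centre of its underside, z up. It stands on the worktop to the left or the right of the carousel.
- pepper_mill: Bystander: copper pepper mill with a black head, 53 mm across, 125 mm high; origin under its centre. On the side of the carousel where the jar is not.
- salt_box: Bystander: round wooden salt box, 85 mm across, 60 mm high; origin under its centre.
- oil_bottle: Obstacle that stays put: tall oil bottle with a pourer, 64 mm across, 257 mm high, at the left behind; origin under its centre.
Mind the look-alikes: they are no part of the job. What is shaped like the spice_jar but blue is not meant.

How it is judged:
By the outcome, as a careful person would: the job done as asked, in the order asked, and still so for the second after the job is handed in, with the robot touching nothing.
It also fails if it takes over 70 s, if anything falls off the work surface, if the arm or the gripper's body presses on something with over 40 N, if the wrist force passes 120 N, or if a joint passes its speed limit or range.

## Robot

A 6-joint arm with a two-finger parallel gripper is mounted at the origin on a cart in front of the work surface, level with it; the furniture and walls round the work are solid. World frame = base frame: x ahead of the robot, y to its left, z up, the work surface at z = 0. Lengths are in m, angles in rad, forces in N, time in s.
With the tool pointing down it reaches from about 0.375 to 0.9 m from the base axis. Payload 3.1 kg.
Tool frame: the origin (TCP) lies between the finger pads; the fingertips stand 8 mm ahead of it and the grasp point (between the pads) lies 11 mm behind it; z points along the fingers, y is the line along which they close (so a half turn about z gives the same grasp; the last joint's range is limited). The gripper opens to 85 mm and grips with 20 to 120 N. Pads are 22 mm wide; open, the fingers measure 114 mm over their backs; the gripper's body (76 mm by 85 mm) begins 54 mm behind the grasp point. The pads swing forward as they close: fully open they stand 13 mm farther back than shut.
Start: joints at [1.111, 0.527, 1.433, -0, 1.181, -0.178], TCP at [0.174, 0.6, 0.239] pointing down, gripper open.
Joint ranges: [-3.08, 3.08], [-0.75, 2.2], [0.22, 2.44], [-1.43, 4.57], [0, 2.65], [-2.85, 2.85]. Speed limits (rad/s): [2.79, 2.79, 3.14, 3.14, 3.14, 3.14].

## Interface

Orientations are given as a unit quaternion [x, y, z, w].
In Python, from station import readout, cams, sign_off gives the robot as it stands.
- The arm moves only by the tool send_rows, never from a script. Its argument "commands" is text: rows parted by semicolons, each of 5 numbers parted by spaces: the finger opening in mm, from 0 to 85.4, then the shift along the tool's x, y, z each as a share of 0.02 m, from -1 to 1, then the turn about the tool's z as a share of 4 degrees, from -1 to 1. In form: grip dx dy dz spin; .... A call has 1 to 20 rows; each row shifts and turns the commanded pose from where the row before left it, along the tool's axes as they then stand; what a row does not reach is not made up. A row lasts 1/12 s, in which the tool goes at most 41.7 mm and 7.16 degrees, less where a joint would pass 70% of its speed; a pose out of reach is approached as far as the arm can. A call with a number of a shift or a turn outside -1 to 1 is refused whole. A call with a gripper value outside its range is refused whole. The fingers move at their own pace and stop on an object; "grip_force" is the grip in N (left out, the last holds). Time passes only in rows, so rows that do not move let the fingers close. It gives the time, the measured TCP pose, the force, the opening and the grip force at its end, in the units of the state.
- readout.sense(): the state, without advancing time (a new reading comes with each control period).
- cams.snapshot(name): name is "scene" or "top" or "wrist"; returns a dict with "pixels" (384x512x3 uint8, red, green, blue), "intrinsics" (3x3 intrinsics, pixels), "eye" and "rotation" of the camera in the world. Camera axes: x right, y down, z forward; pixel columns grow to the right and rows downward; lengths in m; the calibration is good to about 2 mm. The wrist camera is an equidistant fisheye: a pixel r from the principal point sees the ray r / f radians off the axis. A picture is of the moment at which its call begins. There is no depth.
- sign_off(): hands the job in; it is judged then, once.
The state is a dict: "t": time; "q": joint angles; "qd": joint speeds; "tau": joint torques, N m; "tcp_pos": TCP position; "tool_rot": TCP orientation; "force": force on the tool from outside, world axes, zero at the start; "ft_torque": the same for the moment, N m; "finger_gap": opening from 0.0 (shut) to 1.0 (fully open); "gripper_force": force on a finger pad.
Only numpy, scipy, OpenCV 4.12 (cv2) and the standard library are available. Lean on these libraries where they do the work, as an engineer would, in place of code of your own. Each camera call takes 0.05 s, during which the arm holds its last target. There are 200 camera calls.

## Working session

There is one attempt and no reset: what is moved stays moved. The work goes in short steps, Python scripts to look and compute and a tool call to move; the robot and the scene stay as the last step left them, time stands still between calls to the robot, and variables do not carry over. Pictures are saved under pics/ and viewed, at most 10 in all, crops included, and the job is handed in when it is done.

Besides the shell and the picture viewer there is one more tool, called after "Emit:" in YAML: its name, and indented under it one key for each argument. send_rows: Moves the arm, as the interface text tells. Its arguments: {"type":"object","properties":{"commands":{"type":"string"},"grip_force":{"type":"number"}},"required":["commands"]}

```bash
mkdir -p pics
cat > h.py <<'E'
import numpy as np, cv2
from station import readout, cams, sign_off
def snap(n,f=None):
    s=cams.snapshot(n)
    if f: cv2.imwrite('pics/'+f,cv2.cvtColor(s['pixels'],cv2.COLOR_RGB2BGR))
    return s
def ray(s,u,v,fish=False):
    K=np.array(s['intrinsics']);x=(u-K[0,2])/K[0,0];y=(v-K[1,2])/K[1,1]
    if fish:
        r=np.hypot(x,y);d=np.array([x/r*np.sin(r),y/r*np.sin(r),np.cos(r)]) if r>1e-9 else np.array([0,0,1.])
    else: d=np.array([x,y,1.])
    d=np.array(s['rotation'])@d
    return np.array(s['eye']),d/np.linalg.norm(d)
def onz(s,u,v,z,fish=False):
    e,d=ray(s,u,v,fish);return e+d*(z-e[2])/d[2]
def proj(s,p,fish=False):
    K=np.array(s['intrinsics']);c=np.array(s['rotation']).T@(np.array(p)-np.array(s['eye']))
    if fish:
        t=np.arctan2(np.hypot(c[0],c[1]),c[2]);n=np.hypot(c[0],c[1])+1e-12;x,y=c[0]/n*t,c[1]/n*t
    else: x,y=c[0]/c[2],c[1]/c[2]
    return K[0,0]*x+K[0,2],K[1,1]*y+K[1,2]
def tri(r1,r2):
    A=[];b=[]
    for e,d in (r1,r2):
        P=np.eye(3)-np.outer(d,d);A.append(P);b.append(P@e)
    return np.linalg.lstsq(np.vstack(A),np.hstack(b),rcond=None)[0]
E
python3 - <<'E'
from h import *
import pickle
D={n:snap(n) for n in('scene','top','wrist')}
pickle.dump(D,open('d.pkl','wb'))
for n in('scene','top'):
    cv2.imwrite(f'pics/{n}1.png',cv2.resize(cv2.cvtColor(D[n]['pixels'],cv2.COLOR_RGB2BGR),(800,600),interpolation=cv2.INTER_CUBIC))
    print(n,D[n]['eye'],D[n]['rotation'],D[n]['intrinsics'])
s=readout.sense();print(s)
E
```

```text
scene [0.89806327 0.65371349 1.06442998] [ 0.20629719  0.92183335 -0.31785644 -0.08143733] [[420.10947368   0.         259.31083293]
 [  0.         420.10947368 191.36039396]
 [  0.           0.           1.        ]]
top [-0.44953687 -0.27396979  1.40477435] [ 0.74965428 -0.57465177  0.19850664 -0.26151275] [[491.26203085   0.         254.28713487]
 [  0.         491.26203085 199.09479863]
 [  0.           0.           1.        ]]
{'t': 0.15, 'q': array([ 1.11048568e+00,  5.28289704e-01,  1.43361039e+00,  3.42252982e-06,
        1.18143258e+00, -1.78482465e-01]), 'qd': array([-0.00215188, -0.00310983, -0.0028811 , -0.00095648, -0.00037228,
        0.00177132]), 'tau': array([ 1.54388228e-03, -4.42743802e+01, -1.78277600e+01, -2.71830195e-04,
        5.56408326e-03, -9.50160654e-06]), 'tcp_pos': array([0.17353402, 0.59985752, 0.23853487]), 'tool_rot': array([ 1.40448793e-01,  9.90087562e-01, -8.25510351e-04, -2.74679554e-04]), 'force': array([-0.11433439,  0.53846474, -0.64709397]), 'ft_torque': array([ 0.02316786, -0.03223266,  0.00340167]), 'gripper_force': 0.0, 'finger_gap': 0.9976823508671722}
```

Rotation is a quaternion; I'll convert it in the helper.

Run:
```python
t=open('h.py').read()
t=t.replace("import numpy as np, cv2","import numpy as np, cv2\nfrom scipy.spatial.transform import Rotation as Ro").replace("np.array(s['rotation'])","Ro.from_quat(s['rotation']).as_matrix()")
open('h.py','w').write(t)
```

```text
(no output)
```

View pics/scene1.png

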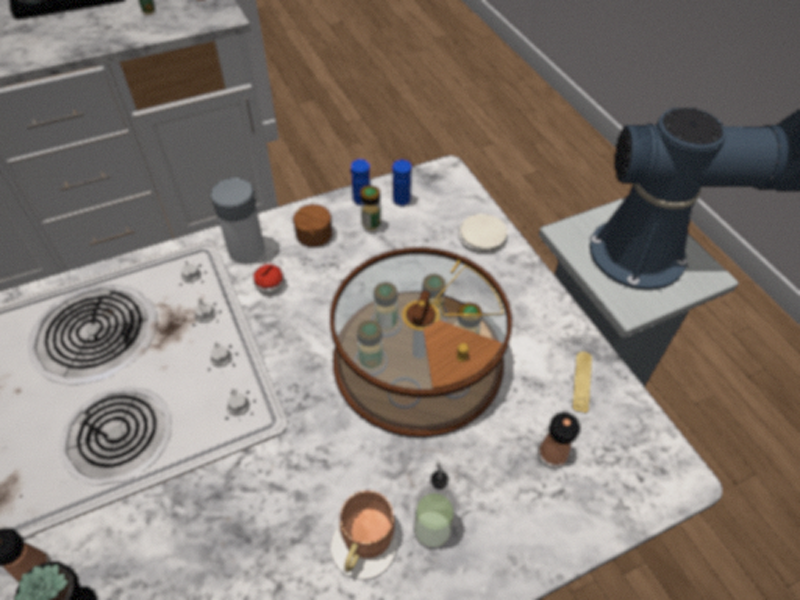

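View pics/top1.png

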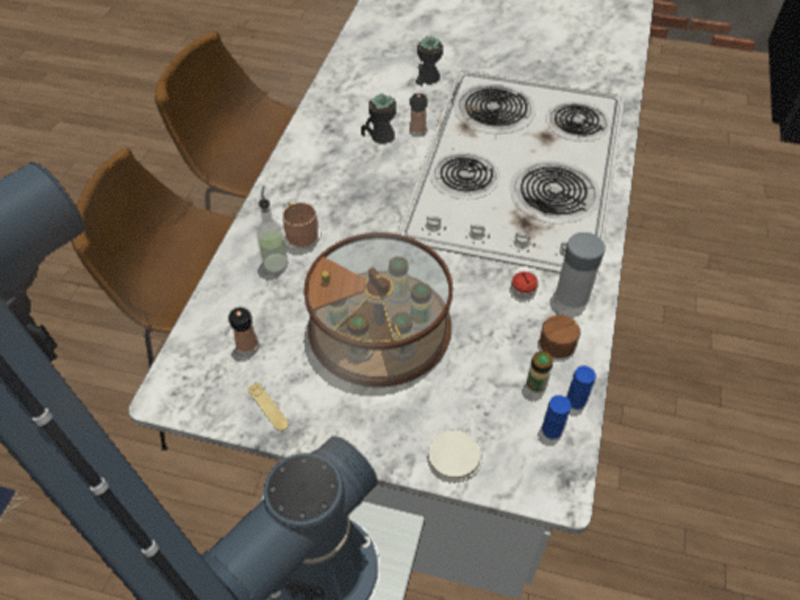

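Scene view (800×600 pixels): green-label jar with dark cap at (371,208), two blue look-alikes at (361,182) and (402,182), salt box at (313,225), pepper mill at (560,440), and carousel knob at about (422,312). The shutter's brass knob is at (463,351) and the yellow-edged hatch is around (470,285). In the top view the green jar is at (540,370) and the blue ones at (582,387) and (557,417). The green one fits the description. I'll confirm it in a crop.

Run:
```python
from h import *
import pickle
D=pickle.load(open('d.pkl','rb'))
o=np.zeros((600,800,3),np.uint8)
def c(n,x,y,w,h,W,H): return cv2.resize(cv2.cvtColor(D[n]['pixels'],cv2.COLOR_RGB2BGR)[y:y+h,x:x+w],(W,H),interpolation=cv2.INTER_CUBIC)
o[:360,:400]=c('scene',210,155,120,108,400,360)   # x3.333
o[:360,400:]=c('top',190,145,105,94.5.__int__(),400,360) # 3.81
o[360:,:400]=c('scene',215,95,80,48,400,240) #5
o[360:,400:]=c('top',320,215,80,48,400,240)
cv2.imwrite('pics/c1.png',o)
```

```text
(no output)
```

View pics/c1.png

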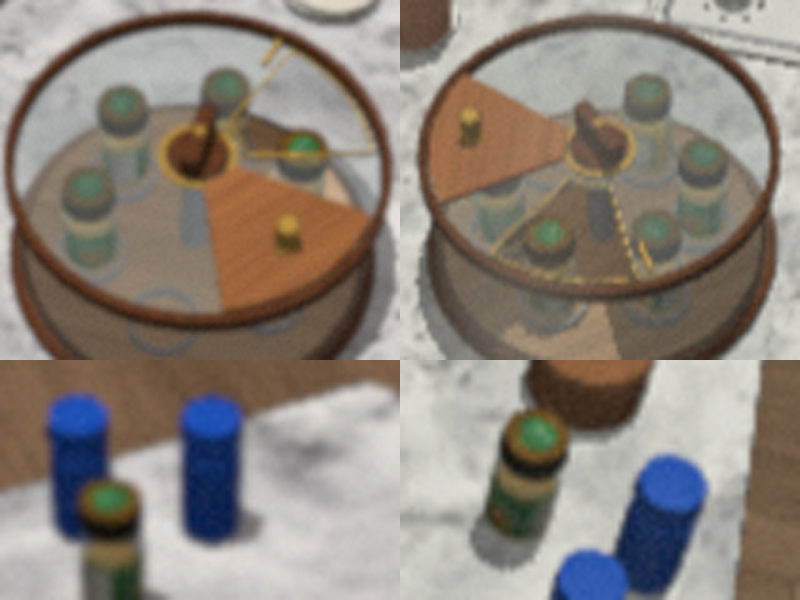

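The crop confirms the jar: dark cap with a green top, amber glass and a green label. The other two are plain blue. The empty collar is at crop (163,318) in the scene view, and the hatch is on the robot side with a jar of another bay under it. The open shutter lies next to the hatch.

Run:
```python
from h import *
import pickle
D=pickle.load(open('d.pkl','rb'));S,T=D['scene'],D['top']
sc=lambda x,y:(210+x/3.333-.35,155+y/3.333-.35)
tc=lambda x,y:(190+(x-400)/3.81-.37,145+y/3.81-.37)
sj=lambda x,y:(215+x/5-.4,95+(y-360)/5-.4)
tj=lambda x,y:(320+(x-400)/5-.4,215+(y-360)/5-.4)
np.set_printoptions(precision=4,suppress=True)
def both(n,a,b,z):
    print(n,'tri',tri(ray(S,*a),ray(T,*b)),'S',onz(S,*a,z)[:2],'T',onz(T,*b,z)[:2])
both('ring',sc(198,152),tc(600,146),.148)
both('shknob',sc(287,220),tc(470,112),.185)
both('cap',sj(110,497),tj(540,436),.105)
both('hatch A(sceneR/topL)',sc(375,153),tc(497,248),.148)
both('hatch B',sc(283,42),tc(642,280),.148)
print('empty',onz(S,*sc(163,318),.033))
both('underhatch jar',sc(304,148),tc(548,238),.133)
# jar mask green under
# hoop circle fit on upper-half outer edge
for s,f,c in((S,sc,(198,165)),(T,tc,(600,155))):
    hs=cv2.cvtColor(s['pixels'],cv2.COLOR_RGB2HSV)
    m=((hs[...,0]<15)|(hs[...,0]>170))&(hs[...,1]>90)&(hs[...,2]<150)
    cx,cy=f(*c);P=[]
    for a in np.radians(np.arange(180,361,4)):
        for r in np.arange(75,30,-.5):
            u,v=cx+r*np.cos(a),cy+r*np.sin(a)
            if m[int(round(v)),int(round(u))]: P.append(onz(s,u,v,.150)[:2]);break
    P=np.array(P)
    for k in range(3):
        A=np.c_[2*P,np.ones(len(P))];x=np.linalg.lstsq(A,(P**2).sum(1),rcond=None)[0]
        r=np.sqrt(x[2]+x[0]**2+x[1]**2);e=abs(np.hypot(*(P-x[:2]).T)-r);P=P[e<max(.004,2*np.median(e))]
    print('hoop',x[:2],r,len(P),e.max())
```

```text
ring tri [0.5608 0.047  0.1505] S [0.5587 0.0477] T [0.5649 0.046 ]
shknob tri [0.541  0.1572 0.1856] S [0.5398 0.1585] T [0.543 0.156]
cap tri [ 0.4961 -0.323   0.1044] S [ 0.4954 -0.3199] T [ 0.4977 -0.3246]
hatch A(sceneR/topL) tri [0.43   0.1037 0.1478] S [0.4268 0.1097] T [0.4344 0.0988]
hatch B tri [ 0.436  -0.0287  0.1467] S [ 0.4374 -0.0292] T [ 0.4338 -0.0278]
empty [0.6213 0.1167 0.033 ]
underhatch jar tri [0.469  0.0668 0.128 ] S [0.4706 0.0712] T [0.4665 0.0644]
hoop [0.5603 0.0508] 0.1554593372095688 46 0.0030438516299881035
hoop [0.6821 0.1033] 0.1763227043491072 24 0.059631738887601995
```

Run:
```python
from h import *
import pickle
D=pickle.load(open('d.pkl','rb'));S,T=D['scene'],D['top']
np.set_printoptions(precision=3,suppress=True)
def both(n,a,b,z):
    a=np.array(a)*.64-.2;b=np.array(b)*.64-.2
    print(n,'tri',tri(ray(S,*a),ray(T,*b)))
both('oil top',(439,470),(264,198),.25)
both('mill',(565,425),(239,315),.12)
both('salt',(313,215),(561,328),.06)
both('blue1',(361,166),(583,373),.1)
both('blue2',(402,166),(558,403),.1)
```

```text
oil top tri [0.684 0.345 0.223]
mill tri [0.437 0.323 0.114]
salt tri [ 0.621 -0.349  0.061]
blue1 tri [ 0.482 -0.405  0.105]
blue2 tri [ 0.399 -0.366  0.106]
```

Emit:
send_rows:
  commands: "85 -.94 -.755 -.1 0;85 -.94 -.755 -.1 0;85 -.94 -.755 -.1 0;85 -.94 -.755 -.1 0;85 -.94 -.755 -.1 0;85 -.94 -.755 -.1 0;85 -.94 -.755 -.1 0;85 -.94 -.755 -.1 0;85 -.94 -.755 -.1 0;85 -.94 -.755 -.1 0;85 -.94 -.755 -.1 0;85 -.94 -.755 -.1 0;85 -.94 -.755 -.1 0;85 -.94 -.755 -.1 0;85 -.94 -.755 -.1 0;85 -.94 -.755 -.1 0;85 -.94 -.755 -.1 0;85 -.94 -.755 -.1 0;85 -.94 -.755 -.1 0;85 -.94 -.755 -.1 0"

```text
t: 1.82
tcp_pos: [0.4513, 0.2046, 0.2793]
tool_rot: [0.14, 0.99, -0.0, -0.0]
force: [0.8, 0.8, -0.2]
finger_gap: 0.994
gripper_force: 0.0
```

Emit:
send_rows:
  commands: "85 -.94 -.755 0 0;85 -.94 -.755 0 0;85 -.94 -.755 0 0;85 -.94 -.755 0 0;85 -.94 -.755 0 0;85 -.94 -.755 0 0;85 -.94 -.755 0 0;85 -.94 -.755 0 0;85 0 0 0 1;85 0 0 0 1;85 0 0 0 1;85 0 0 0 1;85 0 0 0 1;85 0 0 0 1;85 0 0 0 1;85 0 0 0 1;85 0 0 0 1;85 0 0 0 1;85 0 0 0 1;85 0 0 0 1"

```text
t: 3.48
tcp_pos: [0.5615, 0.0479, 0.279]
tool_rot: [0.532, 0.846, -0.0, -0.0]
force: [0.6, -0.2, -0.2]
finger_gap: 0.995
gripper_force: 0.0
```

Emit:
send_rows:
  commands: "85 0 0 0 1;85 0 0 0 1;85 0 0 0 1;85 0 0 0 1;85 0 0 0 1;85 0 0 0 1;85 0 0 0 1;85 0 0 0 1;85 0 0 0 1;85 0 0 0 1;85 0 0 0 1;85 0 0 0 1;85 0 0 0 1;85 0 0 0 1;85 0 0 0 1;85 0 0 0 1;85 0 0 0 .8;85 0 0 0 0;85 0 0 0 0"

```text
t: 5.07
tcp_pos: [0.5616, 0.0478, 0.279]
tool_rot: [0.911, 0.413, -0.0, -0.0]
force: [0.2, -0.2, -0.6]
finger_gap: 0.998
gripper_force: 0.0
```

Run:
```python
from h import *
s=snap('wrist');cv2.imwrite('pics/w1.png',cv2.resize(cv2.cvtColor(s['pixels'],cv2.COLOR_RGB2BGR),(800,600),interpolation=cv2.INTER_CUBIC))
r=readout.sense();M=Ro.from_quat(r['tool_rot']).as_matrix()
print(r['t'],r['tcp_pos'],r['q'],'psi',np.degrees(np.arctan2(M[1,1],M[0,1])),M[:,2]);print(s['eye'],s['intrinsics'])
import pickle;pickle.dump(s,open('w1.pkl','wb'))
```

```text
5.1167 [0.56166335 0.04784171 0.2791348 ] [-1.13213046e-01  3.99768054e-01  1.54096307e+00 -4.71297109e-05
  1.20133904e+00  6.07058788e-01] psi -41.26756369946637 [-4.79418192e-04  1.02767508e-05 -9.99999885e-01]
[0.61016339 0.10340461 0.41488953] [[297.31863964   0.         256.10000894]
 [  0.         297.31863964 188.9278076 ]
 [  0.           0.           1.        ]]
```

View pics/w1.png

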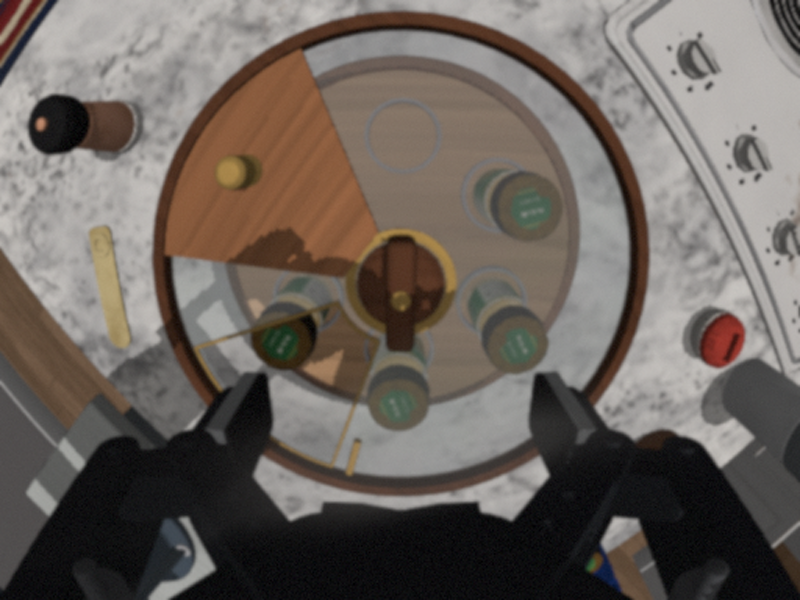

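The wrist view (800×600) shows the ring centre at (401,285), bar knob from (401,236) to (400,350), empty collar at (403,135), brass knob at (232,172) and hatch corners at (195,347) and (333,467).

Run:
```python
from h import *
import pickle
s=pickle.load(open('w1.pkl','rb'));np.set_printoptions(precision=4,suppress=True)
f=lambda x,y,z:onz(s,x*.64-.2,y*.64-.2,z,True)[:2]
hp=np.array([f(*p,.153) for p in((154,255),(648,262),(405,12),(400,495),(222,85),(575,85),(225,430),(570,430))])
A=np.c_[2*hp,np.ones(8)];x=np.linalg.lstsq(A,(hp**2).sum(1),rcond=None)[0];print('hoop c',x[:2],np.hypot(*(hp-x[:2]).T))
c=x[:2]
print('ring',f(401,285,.148))
def a(n,p):
    d=p-c;print(n,p,np.hypot(*d),np.degrees(np.arctan2(d[1],d[0]))%360)
a('collar rim',f(403,135,.038));A_=f(195,347,.148);B=f(333,467,.148);a('A',A_);a('B',B);a('mid',(A_+B)/2)
a('shknob',f(232,172,.185))
e1=f(401,236,.182);e2=f(400,350,.182);d=e1-e2;print('bar',e1,e2,(e1+e2)/2,np.hypot(*d),np.degrees(np.arctan2(d[1],d[0])))
```

```text
hoop c [0.5607 0.0488] [0.157  0.1596 0.1594 0.1576 0.1592 0.1585 0.1614 0.1588]
ring [0.5612 0.0476]
collar rim [0.6243 0.117 ] 0.09317326580648531 46.9986985510007
A [0.4294 0.1066] 0.1434436836781205 156.26053068238645
B [ 0.4353 -0.0219] 0.14399925450039322 209.4316612672727
mid [0.4323 0.0423] 0.12852542911022463 182.90151628070873
shknob [0.5429 0.1576] 0.11022064658252011 99.30760568319245
bar [0.5845 0.0741] [0.5428 0.0274] [0.5637 0.0508] 0.06258131732385182 48.247353143974934
```

Emit:
send_rows:
  commands: "85 0 0 .8 0;85 0 0 .8 0;85 0 0 .8 0;85 0 0 .8 0;85 0 0 .8 0;85 0 0 .8 0;85 0 0 .5 0;85 0 0 .4 0;85 0 0 0 0;0 0 0 0 0;0 0 0 0 0;0 0 0 0 0;0 0 0 0 0;0 0 0 0 0;0 0 0 0 0;0 0 0 0 0;0 0 0 0 0"
  grip_force: 40

```text
t: 6.53
tcp_pos: [0.5617, 0.0481, 0.166]
tool_rot: [0.911, 0.412, 0.0, -0.0]
force: [-2.2, 1.6, 5.9]
finger_gap: 0.179
gripper_force: 41.6
```

Emit:
send_rows:
  commands: "0 0 0 0 0;0 0 0 0 0;0 0 0 0 -.5;0 0 0 0 -1;0 0 0 0 -1;0 0 0 0 -1;0 0 0 0 -1;0 0 0 0 -1;0 0 0 0 -1;0 0 0 0 -1;0 0 0 0 -1;0 0 0 0 -1;0 0 0 0 -1;0 0 0 0 -1;0 0 0 0 -1"

```text
t: 7.78
tcp_pos: [0.5624, 0.0479, 0.166]
tool_rot: [0.651, 0.759, 0.001, 0.001]
force: [-0.3, 2.3, 3.1]
finger_gap: 0.179
gripper_force: 41.6
```

Emit:
send_rows:
  commands: "0 0 0 0 -1;0 0 0 0 -1;0 0 0 0 -1;0 0 0 0 -1;0 0 0 0 -1;0 0 0 0 -1;0 0 0 0 -1;0 0 0 0 -1;0 0 0 0 -1;0 0 0 0 -1;0 0 0 0 -1;0 0 0 0 -1;0 0 0 0 -1;0 0 0 0 -1;0 0 0 0 -1;0 0 0 0 -1;0 0 0 0 -1;0 0 0 0 -1;0 0 0 0 -1;0 0 0 0 -1"

```text
t: 9.45
tcp_pos: [0.5631, 0.0487, 0.166]
tool_rot: [0.01, 1.0, 0.001, 0.002]
force: [1.5, 3.5, 3.6]
finger_gap: 0.182
gripper_force: 41.5
```

Emit:
send_rows:
  commands: "0 0 0 0 -.7;0 0 0 0 -.5;0 0 0 0 0;0 0 0 0 0;60 0 0 0 0;60 0 0 0 0;60 0 0 0 0;60 0 0 0 0;60 0 0 0 0;60 0 0 -.5 0;60 0 0 -1 0;60 0 0 -1 0;60 0 0 -1 0;60 0 0 -1 0;60 0 0 -1 0;60 0 0 -1 0;60 0 0 0 0;60 0 0 0 0"

```text
t: 10.95
tcp_pos: [0.5624, 0.0477, 0.2969]
tool_rot: [-0.03, 1.0, -0.0, 0.002]
force: [-0.9, 0.1, -0.1]
finger_gap: 0.705
gripper_force: 0.0
```

Run:
```python
from h import *
s=snap('wrist');cv2.imwrite('pics/w2.png',cv2.resize(cv2.cvtColor(s['pixels'],cv2.COLOR_RGB2BGR),(800,600),interpolation=cv2.INTER_CUBIC))
r=readout.sense();M=Ro.from_quat(r['tool_rot']).as_matrix()
print(r['t'],r['tcp_pos'],r['q'],'psi',np.degrees(np.arctan2(M[1,1],M[0,1])),M[:,2])
import pickle;pickle.dump(s,open('w2.pkl','wb'))
```

```text
11.0 [0.56148537 0.04782101 0.29548852] [-1.13263040e-01  3.82228126e-01  1.52069183e+00 -9.43381535e-05
  1.23841772e+00 -1.74425071e+00] psi 93.45047218562716 [ 2.43261694e-04 -1.17420973e-04 -9.99999964e-01]
```

View pics/w2.png

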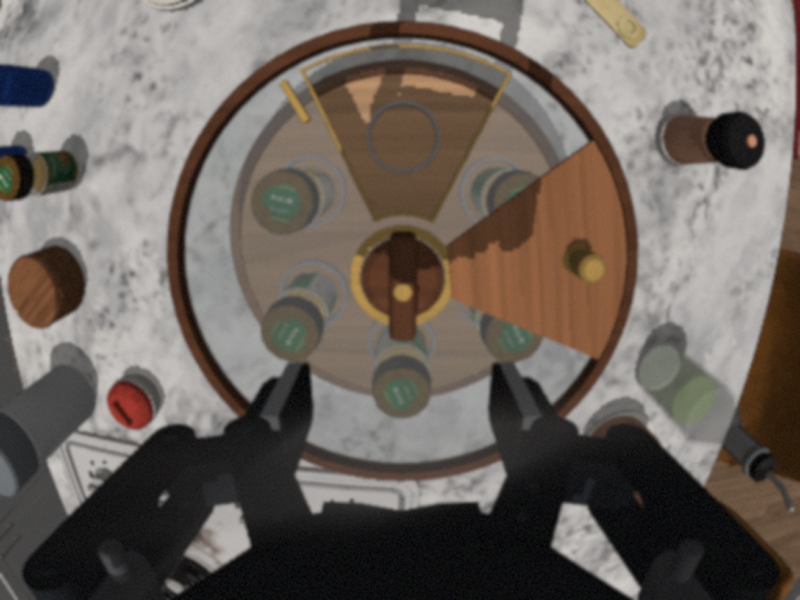

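The empty collar at (402,137) now sits in the hatch. The hatch corners are at (303,72), (510,72), (372,218) and (437,218). Next I'll get the angles, and the jar position from the wrist view.

Run:
```python
from h import *
import pickle
s=pickle.load(open('w2.pkl','rb'));np.set_printoptions(precision=4,suppress=True)
f=lambda x,y,z:onz(s,x*.64-.2,y*.64-.2,z,True)[:2]
hp=np.array([f(*p,.153) for p in((168,250),(637,250),(402,24),(400,478),(228,98),(575,98),(235,410),(568,410))])
A=np.c_[2*hp,np.ones(8)];x=np.linalg.lstsq(A,(hp**2).sum(1),rcond=None)[0];print('hoop c',x[:2],np.hypot(*(hp-x[:2]).T))
print('ring',f(402,277,.148))
c=np.array([.561,.048])
def a(n,p):
    d=p-c;print(n,p,np.hypot(*d),np.degrees(np.arctan2(d[1],d[0]))%360)
a('collar rim',f(402,137,.038));A_=f(303,72,.148);B=f(510,72,.148);a('A',A_);a('B',B);a('mid',(A_+B)/2)
a('in1',f(372,218,.148));a('in2',f(437,218,.148))
e1=f(403,233,.182);e2=f(402,340,.182);d=e1-e2;print('bar',(e1+e2)/2,np.degrees(np.arctan2(d[1],d[0]))%360)
a('shknob',f(592,268,.185))
print('jar cap',f(10,176,.105))
```

```text
hoop c [0.5616 0.049 ] [0.1578 0.1586 0.1564 0.1569 0.1577 0.1571 0.1574 0.1569]
ring [0.5627 0.0488]
collar rim [0.4706 0.0436] 0.09047271036241855 182.7796910038065
A [ 0.4367 -0.0191] 0.14120339537858737 208.35066930135065
B [0.4286 0.1068] 0.1448247454844803 156.06711249563074
mid [0.4327 0.0438] 0.12838714586397476 181.8528639682345
in1 [0.5262 0.0281] 0.040042124919301474 209.77237978679668
in2 [0.5238 0.0681] 0.04226708043025941 151.64873818008945
bar [0.5603 0.0489] 182.9955145562682
shknob [0.5403 0.1579] 0.11186537774233928 100.64672615831506
jar cap [ 0.4956 -0.3136]
```

Emit:
send_rows:
  commands: "70 .23 -.964 0 0;70 .23 -.964 0 0;70 .23 -.964 0 0;70 .23 -.964 0 0;70 .23 -.964 0 0;70 .23 -.964 0 0;70 .23 -.964 0 0;70 .23 -.964 0 0;70 .23 -.964 0 0;70 .23 -.964 0 0;70 .23 -.964 0 0;70 .23 -.964 0 0;70 .23 -.964 0 0;70 .23 -.964 0 0;70 .23 -.964 0 0;70 .23 -.964 0 0;70 .23 -.964 0 0;70 .23 -.964 0 0;70 .23 -.964 0 0"

```text
t: 12.58
tcp_pos: [0.4955, -0.3234, 0.2933]
tool_rot: [-0.03, 1.0, 0.001, -0.001]
force: [-0.1, -0.6, 0.2]
finger_gap: 0.819
gripper_force: 0.0
```

Emit:
send_rows:
  commands: "70 0 0 0 1;70 0 0 0 1;70 0 0 0 1;70 0 0 0 1;70 0 0 0 1;70 0 0 0 1;70 0 0 0 1;70 0 0 0 1;70 0 0 0 1;70 0 0 0 1;70 0 0 0 1;70 0 0 0 1;70 0 0 0 1;70 0 0 0 1;70 0 0 0 1;70 0 0 0 1;70 0 0 0 1;70 0 0 0 1;70 0 0 0 1;70 0 0 0 1"

```text
t: 14.25
tcp_pos: [0.4958, -0.3224, 0.2933]
tool_rot: [0.621, 0.784, 0.0, -0.002]
force: [0.4, -0.7, 0.3]
finger_gap: 0.821
gripper_force: 0.0
```

Emit:
send_rows:
  commands: "70 0 0 0 1;70 0 0 0 1;70 0 0 0 .6;70 0 0 0 0;70 0 0 0 0"

```text
t: 14.67
tcp_pos: [0.4961, -0.3226, 0.2938]
tool_rot: [0.688, 0.726, -0.0, -0.002]
force: [-0.3, 0.2, 1.0]
finger_gap: 0.819
gripper_force: 0.0
```

Run:
```python
from h import *
s=snap('wrist');cv2.imwrite('pics/w3.png',cv2.resize(cv2.cvtColor(s['pixels'],cv2.COLOR_RGB2BGR),(800,600),interpolation=cv2.INTER_CUBIC))
r=readout.sense();M=Ro.from_quat(r['tool_rot']).as_matrix()
print(r['t'],r['tcp_pos'],r['q'],'psi',np.degrees(np.arctan2(M[1,1],M[0,1])),M[:,2])
import pickle;pickle.dump(s,open('w3.pkl','wb'))
```

```text
14.7167 [ 0.49617078 -0.32268563  0.29415045] [-7.65244556e-01  4.25941568e-01  1.45089792e+00 -7.59201928e-05
  1.26716890e+00 -8.19607471e-01] psi 3.116154808654709 [-0.00179244  0.00162116 -0.99999708]
```

View pics/w3.png

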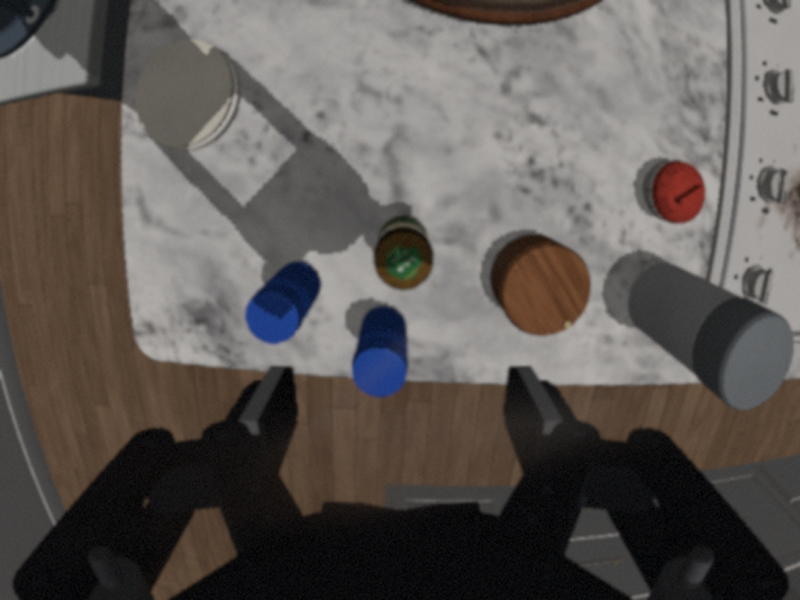

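Jar cap top at (404,258), blue look-alikes at (275,305) and (380,355), salt box at (540,285), so there is room for the fingers on both sides. I'll refine the cap position and its height.

Run:
```python
from h import *
import pickle
s=pickle.load(open('w3.pkl','rb'));D=pickle.load(open('d.pkl','rb'));np.set_printoptions(precision=4,suppress=True)
p=(404*.64-.2,258*.64-.2)
a=(215+22-.4,95+27.4-.4)
print(onz(s,*p,.105,True),tri(ray(s,*p,True),ray(D['scene'],*a)),tri(ray(s,*p,True),ray(D['top'],347.6,229.8)))
print([onz(s,x*.64-.2,y*.64-.2,.105,True) for x,y in((375,258),(433,258))])
```

```text
[ 0.4977 -0.3182  0.105 ] [ 0.4971 -0.3173  0.1078] [ 0.4984 -0.3218  0.1024]
[array([ 0.477 , -0.3193,  0.105 ]), array([ 0.5184, -0.3171,  0.105 ])]
```

Emit:
send_rows:
  commands: "70 .18 .08 1 0;70 0 0 1 0;70 0 0 1 0;70 0 0 1 0;70 0 0 1 0;70 0 0 1 0;70 0 0 1 0;70 0 0 1 0;70 0 0 .9 0;70 0 0 .8 0;70 0 0 .6 0;70 0 0 .35 0;70 0 0 0 0;0 0 0 0 0;0 0 0 0 0;0 0 0 0 0;0 0 0 0 0;0 0 0 0 0;0 0 0 0 0;0 0 0 0 0"
  grip_force: 30

```text
t: 16.38
tcp_pos: [0.4986, -0.32, 0.0834]
tool_rot: [0.688, 0.726, -0.0, 0.001]
force: [-0.6, -0.3, 5.3]
finger_gap: 0.504
gripper_force: 31.0
```

Emit:
send_rows:
  commands: "0 0 0 -.2 0;0 0 0 -.5 0;0 0 0 -1 0;0 0 0 -1 0;0 0 0 -1 0;0 0 0 -1 0;0 0 0 -1 0;0 0 0 -1 0;0 0 0 -1 0;0 0 0 -1 0;0 0 0 -1 0;0 0 0 -1 0;0 0 0 -.3 0;0 0 0 0 0"

```text
t: 17.55
tcp_pos: [0.4986, -0.3199, 0.3044]
tool_rot: [0.688, 0.726, 0.0, 0.002]
force: [-0.1, -0.3, -1.0]
finger_gap: 0.504
gripper_force: 30.9
```

Emit:
send_rows:
  commands: "0 .5 -.022 0 0;0 .91 -.022 0 0;0 .91 -.022 0 0;0 .91 -.022 0 0;0 .91 -.022 0 0;0 .91 -.022 0 0;0 .91 -.022 0 0;0 .91 -.022 0 0;0 .91 -.022 0 0;0 .91 -.022 0 0;0 .91 -.022 0 0;0 .91 -.022 0 0;0 .91 -.022 0 0;0 .91 -.022 0 0;0 .91 -.022 0 0;0 .91 -.022 0 0;0 .91 -.022 0 0;0 .91 -.022 0 0;0 .91 -.022 0 0;0 .91 -.022 0 0"

```text
t: 19.22
tcp_pos: [0.4691, 0.0375, 0.302]
tool_rot: [0.688, 0.726, -0.0, -0.0]
force: [0.8, -0.2, -1.4]
finger_gap: 0.505
gripper_force: 30.9
```

Emit:
send_rows:
  commands: "0 .41 0 0 0;0 0 0 0 0;0 0 0 0 0;0 0 0 0 0"

```text
t: 19.55
tcp_pos: [0.4699, 0.0432, 0.3023]
tool_rot: [0.688, 0.726, -0.0, 0.0]
force: [-0.9, 0.4, -1.0]
finger_gap: 0.503
gripper_force: 30.9
```

Run:
```python
from h import *
import pickle
D={n:snap(n) for n in('scene','top','wrist')};pickle.dump(D,open('d2.pkl','wb'))
o=np.zeros((600,800,3),np.uint8)
def c(n,x,y,w,h,W,H): return cv2.resize(cv2.cvtColor(D[n]['pixels'],cv2.COLOR_RGB2BGR)[y:y+h,x:x+w],(W,H),interpolation=cv2.INTER_CUBIC)
o[:300,:400]=c('scene',210,120,140,105,400,300)
o[:300,400:]=c('top',170,110,140,105,400,300)
o[300:,:400]=c('wrist',0,0,512,384,400,300)
o[300:,400:]=c('wrist',156,70,200,150,400,300)
cv2.imwrite('pics/c2.png',o)
r=readout.sense();M=Ro.from_quat(r['tool_rot']).as_matrix()
print(r['t'],r['tcp_pos'],'psi',np.degrees(np.arctan2(M[1,1],M[0,1])),M[:,2],r['finger_gap'])
```

```text
19.7 [0.4700498  0.04281668 0.30228284] psi 2.9812426683547164 [ 3.62729667e-05 -2.68464916e-04 -9.99999963e-01] 0.504780908678432
```

View pics/c2.png

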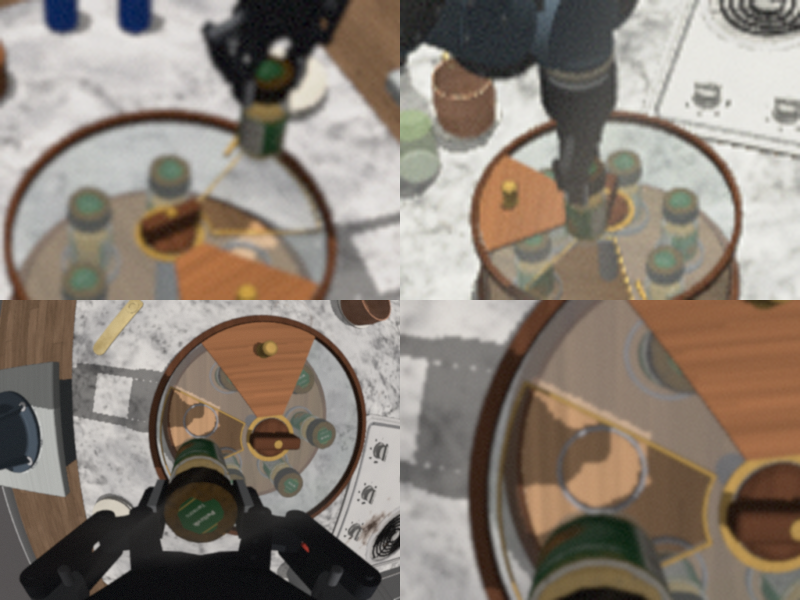

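The jar hangs upright in the gripper above the hatch. In the lower-right crop the empty collar is visible at (601,468) and the far edge of the jar's bottom is at about (592,515).

Run:
```python
from h import *
import pickle
D=pickle.load(open('d2.pkl','rb'));np.set_printoptions(precision=4,suppress=True)
w=D['wrist'];f=lambda x,y,z:onz(w,156+(x-400)/2-.25,70+(y-300)/2-.25,z,True)
print('collar',f(601,468,.038));print('jar far rim',f(592,515,.219),f(533,570,.219))
a=(210+261/2.857-.3,120+149/2.857-.3);b=(170+186/2.857-.3,110+228/2.857-.3)
print(onz(D['scene'],*a,.219),onz(D['top'],*b,.219),tri(ray(D['scene'],*a),ray(D['top'],*b)))
A,B=f(527,385,.148)[:2],f(500,585,.148)[:2];i1,i2=f(714,477,.148)[:2],f(697,555,.148)[:2];c=np.array([.5613,.0483])
for p in(A,i1,i2,f(601,468,.038)[:2]):
    d=p-c;print(p,np.hypot(*d),np.degrees(np.arctan2(d[1],d[0]))%360)
```

```text
collar [0.4699 0.0459 0.038 ]
jar far rim [0.4656 0.0596 0.219 ] [0.4435 0.0362 0.219 ]
[0.4651 0.0453 0.219 ] [0.4759 0.0427 0.219 ] [0.4692 0.0445 0.2233]
[0.4308 0.1048] 0.1422635423434333 156.57945499458418
[0.5256 0.0642] 0.039045497610923546 156.01281131798103
[0.5209 0.0227] 0.04786469780386581 212.3670835582221
[0.4699 0.0459] 0.09148088672354997 181.49455047429436
```

Emit:
send_rows:
  commands: "0 .06 0 .7 0;0 0 0 .8 0;0 0 0 .8 0;0 0 0 .8 0;0 0 0 .8 0;0 0 0 .8 0;0 0 0 .8 0;0 0 0 .8 0;0 0 0 .8 0;0 0 0 .6 0;0 0 0 .5 0;0 0 0 .2 0;0 0 0 0 0;0 0 0 0 0"

```text
t: 20.87
tcp_pos: [0.4702, 0.0444, 0.1344]
tool_rot: [0.688, 0.725, 0.0, 0.0]
force: [-0.9, -0.0, -1.3]
finger_gap: 0.503
gripper_force: 30.9
```

Run:
```python
from h import *
import pickle
D={n:snap(n) for n in('scene','top','wrist')};pickle.dump(D,open('d3.pkl','wb'))
o=np.zeros((600,800,3),np.uint8)
def c(n,x,y,w,h,W,H): return cv2.resize(cv2.cvtColor(D[n]['pixels'],cv2.COLOR_RGB2BGR)[y:y+h,x:x+w],(W,H),interpolation=cv2.INTER_CUBIC)
o[:300,:400]=c('scene',250,150,100,75,400,300)
o[:300,400:]=c('top',190,150,100,75,400,300)
o[300:,:400]=c('wrist',0,0,512,384,400,300)
o[300:,400:]=c('wrist',156,70,200,150,400,300)
cv2.imwrite('pics/c3.png',o)
r=readout.sense();print(r['t'],r['tcp_pos'],r['force'],r['finger_gap'])
```

```text
21.0167 [0.47044979 0.04460871 0.13499528] [ 0.12960844 -0.69119987 -0.60834649] 0.5060983553662849
```

View pics/c3.png

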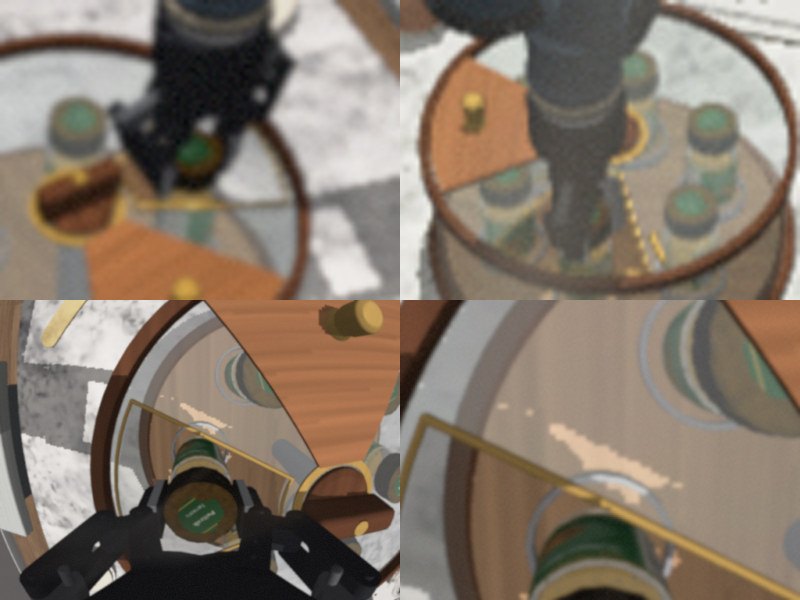

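The jar is through the hatch, about 13 mm above the collar. The collar's far rim shows at (600,474) and the jar's far bottom edge at (600,513).

Run:
```python
from h import *
import pickle
D=pickle.load(open('d3.pkl','rb'));np.set_printoptions(precision=4,suppress=True)
w=D['wrist'];f=lambda x,y,z:onz(w,156+(x-400)/2-.25,70+(y-300)/2-.25,z,True)[:2]
print('collar far rim, L, R',f(600,474,.038),f(533,535,.038),f(670,535,.038))
print('jar far',f(600,513,.0515),'side L/R',f(541,545,.0515),f(646,545,.0515))
```

```text
collar far rim, L, R [0.4685 0.0748] [0.4424 0.0481] [0.4985 0.051 ]
jar far [0.4691 0.0622] side L/R [0.447  0.0483] [0.4876 0.0504]
```

Emit:
send_rows:
  commands: "0 .12 0 0 0;0 0 0 .15 0;0 0 0 .15 0;0 0 0 .15 0;0 0 0 .15 0;0 0 0 .1 0;0 0 0 0 0;0 0 0 0 0"

```text
t: 21.68
tcp_pos: [0.4696, 0.0472, 0.12]
tool_rot: [0.688, 0.726, -0.0, -0.0]
force: [-0.2, -0.0, -1.9]
finger_gap: 0.506
gripper_force: 30.9
```

Run:
```python
from h import *
import pickle
D={n:snap(n) for n in('wrist',)};pickle.dump(D,open('d4.pkl','wb'))
w=D['wrist']['pixels'][110:230,176:336]
cv2.imwrite('pics/c4.png',cv2.resize(cv2.cvtColor(w,cv2.COLOR_RGB2BGR),(800,600),interpolation=cv2.INTER_CUBIC))
r=readout.sense();print(r['t'],r['tcp_pos'],r['force'],r['finger_gap'])
```

```text
21.7333 [0.46968445 0.04718674 0.12019331] [-0.43803635 -0.35370456 -0.18815089] 0.5043686596494716
```

View pics/c4.png

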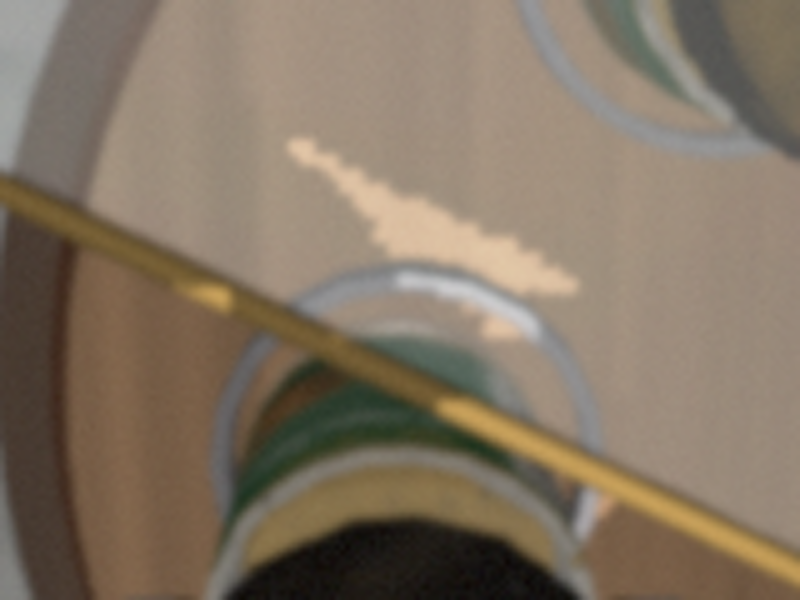

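At the collar mouth, the jar's bottom (edge at about (400,325)) sits inside the collar (centre x≈409) with about 5 mm of gap at the far side and roughly 2–3 mm of offset to the left. I'll nudge it slightly and lower it.

Emit:
send_rows:
  commands: "0 0 .08 0 0;0 0 0 .1 0;0 0 0 .1 0;0 0 0 .1 0;0 0 0 .05 0;0 0 0 0 0;0 0 0 0 0"

```text
t: 22.32
tcp_pos: [0.4702, 0.0474, 0.1129]
tool_rot: [0.688, 0.726, -0.001, -0.001]
force: [-1.9, 0.2, -2.3]
finger_gap: 0.506
gripper_force: 31.5
```

Emit:
send_rows:
  commands: "0 0 0 .06 0;0 0 0 .05 0;0 0 0 0 0;0 0 0 0 0"

```text
t: 22.65
tcp_pos: [0.4698, 0.0474, 0.1114]
tool_rot: [0.688, 0.726, -0.001, -0.001]
force: [-4.7, -0.8, 4.5]
finger_gap: 0.504
gripper_force: 31.9
```

Contact at the expected floor height. Now release, raise and look.

Emit:
send_rows:
  commands: "48 0 0 0 0;52 0 0 0 0;56 0 0 0 0;60 0 0 0 0;60 0 0 0 0;60 0 0 0 0;60 0 0 -.2 0;60 0 0 -.4 0;60 0 0 -.7 0;60 0 0 -1 0;60 0 0 -1 0;60 0 0 -1 0;60 0 0 -1 0;60 0 0 -1 0;60 0 0 -1 0;60 0 0 -1 0;60 0 0 0 0;60 0 0 0 0"

```text
t: 24.15
tcp_pos: [0.4728, 0.0471, 0.2784]
tool_rot: [0.688, 0.726, 0.002, 0.002]
force: [-0.5, 0.9, -1.0]
finger_gap: 0.704
gripper_force: 0.0
```

Run:
```python
from h import *
import pickle
D={n:snap(n) for n in('scene','top','wrist')};pickle.dump(D,open('d5.pkl','wb'))
o=np.zeros((600,800,3),np.uint8)
def c(n,x,y,w,h,W,H): return cv2.resize(cv2.cvtColor(D[n]['pixels'],cv2.COLOR_RGB2BGR)[y:y+h,x:x+w],(W,H),interpolation=cv2.INTER_CUBIC)
o[:300,:400]=c('scene',210,135,140,105,400,300)
o[:300,400:]=c('top',180,140,120,90,400,300)
o[300:,:400]=c('wrist',0,0,512,384,400,300)
o[300:,400:]=c('wrist',156,70,200,150,400,300)
cv2.imwrite('pics/c5.png',o)
r=readout.sense();print(r['t'],r['tcp_pos'],r['force'],r['finger_gap'])
```

```text
24.3 [0.4707708  0.04736313 0.27613968] [0.33804945 0.23901577 0.02733936] 0.7003094596873402
```

View pics/c5.png

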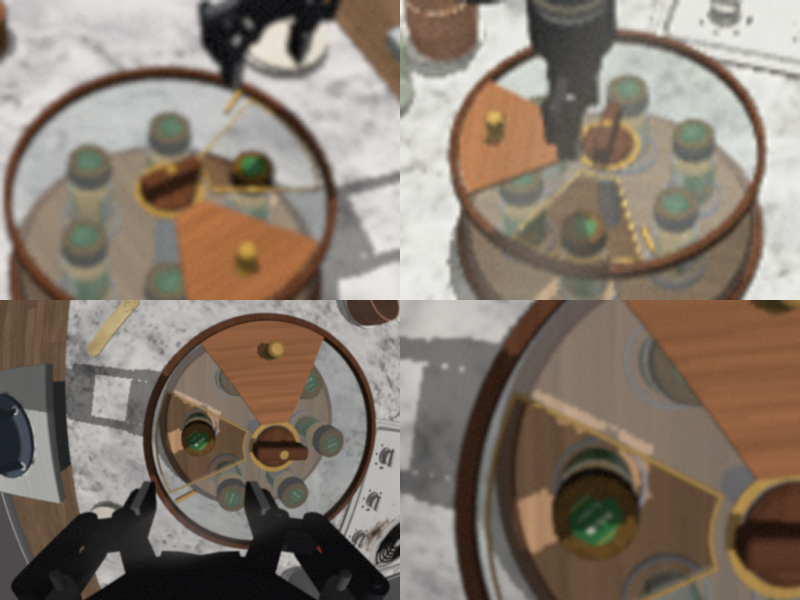

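The jar stands upright in the bay under the hatch, with its cap at (597,512) in the lower-right crop. The shutter knob is unmoved, so next I grasp it.

Emit:
send_rows:
  commands: "60 .76 .54 0 0;60 .76 .54 0 0;60 .76 .54 0 0;60 .76 .54 0 0;60 .76 .54 0 0;60 .76 .54 0 0;60 .76 .54 0 0;60 0 0 0 -1;60 0 0 0 -.9;60 0 0 0 0;60 0 0 0 0;60 0 0 0 0"

```text
t: 25.3
tcp_pos: [0.5407, 0.1574, 0.2763]
tool_rot: [0.639, 0.769, -0.001, -0.001]
force: [-0.2, -0.1, 0.1]
finger_gap: 0.7
gripper_force: 0.0
```

Run:
```python
from h import *
np.set_printoptions(precision=4,suppress=True)
w=snap('wrist');r=readout.sense();M=Ro.from_quat(r['tool_rot']).as_matrix()
print(r['t'],r['tcp_pos'],'psi',np.degrees(np.arctan2(M[1,1],M[0,1])))
u,v=proj(w,[.541,.1575,.185],True);hs=cv2.cvtColor(w['pixels'],cv2.COLOR_RGB2HSV)
m=cv2.inRange(hs,(18,110,60),(32,255,255));x0,y0=int(u)-35,int(v)-35
n,l,st,ce=cv2.connectedComponentsWithStats(m[y0:y0+70,x0:x0+70])
print('pred',u,v)
for i in range(1,n):
    if st[i,4]>40: print(st[i],ce[i]+[x0,y0],onz(w,*(ce[i]+[x0,y0]),.185,True))
```

```text
25.35 [0.5408 0.1574 0.2765] psi 10.575031103080109
pred 256.9027827125176 195.2475129633412
[ 26  14  21  29 453] [257.1214 188.1148] [0.5401 0.1634 0.185 ]
```

Emit:
send_rows:
  commands: "60 0 0 .8 0;60 0 0 .8 0;60 0 0 .8 0;60 0 0 .8 0;60 0 0 .8 0;60 0 0 .8 0;60 0 0 .4 0;60 0 0 .25 0;60 0 0 0 0;0 0 0 0 0;0 0 0 0 0;0 0 0 0 0;0 0 0 0 0;0 0 0 0 0;0 0 0 0 0;0 0 0 0 0;0 0 0 0 0"
  grip_force: 20

```text
t: 26.77
tcp_pos: [0.5417, 0.1576, 0.169]
tool_rot: [0.638, 0.77, 0.001, 0.001]
force: [-1.6, -0.4, 5.4]
finger_gap: 0.198
gripper_force: 21.2
```

Emit:
send_rows:
  commands: "0 -.014 -.39 0 -1;0 -.014 -.39 0 -1;0 -.014 -.39 0 -1;0 -.014 -.39 0 -1;0 -.014 -.39 0 -1;0 -.014 -.39 0 -1;0 -.014 -.39 0 -1;0 -.014 -.39 0 -1;0 -.014 -.39 0 -1;0 -.014 -.39 0 -1;0 0 0 0 0"

```text
t: 27.68
tcp_pos: [0.4757, 0.1179, 0.169]
tool_rot: [0.336, 0.942, 0.0, 0.001]
force: [0.2, -0.0, 4.5]
finger_gap: 0.197
gripper_force: 21.2
```

Run:
```python
from h import *
r=readout.sense();M=Ro.from_quat(r['tool_rot']).as_matrix();d=r['tcp_pos'][:2]-[.5613,.0483]
print(r['t'],r['tcp_pos'],'psi',np.degrees(np.arctan2(M[1,1],M[0,1])),np.hypot(*d),np.degrees(np.arctan2(d[1],d[0])),r['force'],r['finger_gap'])
```

```text
27.6833 [0.47567528 0.11785671 0.16901626] psi 50.78787066708003 0.11031649106463136 140.91153136277697 [ 0.23306476 -0.03893289  4.49878013] 0.1974501357501624
```

Emit:
send_rows:
  commands: "0 -.014 -.39 0 -1;0 -.014 -.39 0 -1;0 -.014 -.39 0 -1;0 -.014 -.39 0 -1;0 -.014 -.39 0 -1;0 -.014 -.39 0 -1;0 -.014 -.39 0 -1;0 -.014 -.39 0 -1;0 -.014 -.39 0 -1;0 -.007 -.2 0 -.5;0 0 0 0 0"

```text
t: 28.6
tcp_pos: [0.4514, 0.0495, 0.169]
tool_rot: [0.011, 1.0, -0.0, 0.002]
force: [-0.5, 1.9, 6.4]
finger_gap: 0.203
gripper_force: 21.3
```

Emit:
send_rows:
  commands: "0 0 -.1 0 -.25;0 0 -.1 0 -.25;0 0 0 0 0"

```text
t: 28.85
tcp_pos: [0.4515, 0.0459, 0.169]
tool_rot: [-0.006, 1.0, -0.0, 0.002]
force: [-0.1, 1.3, 6.0]
finger_gap: 0.197
gripper_force: 21.3
```

Emit:
send_rows:
  commands: "0 0 -.1 0 -.25;0 0 0 0 0"

```text
t: 29.02
tcp_pos: [0.4515, 0.044, 0.169]
tool_rot: [-0.015, 1.0, -0.0, 0.002]
force: [0.6, 1.0, 6.1]
finger_gap: 0.2
gripper_force: 21.3
```

Emit:
send_rows:
  commands: "0 0 -.1 0 -.25;0 0 0 0 0"

```text
t: 29.18
tcp_pos: [0.4515, 0.0435, 0.169]
tool_rot: [-0.022, 1.0, 0.002, 0.002]
force: [2.0, 7.8, 6.2]
finger_gap: 0.203
gripper_force: 21.4
```

Emit:
send_rows:
  commands: "0 0 -.1 0 -.25;0 0 0 0 0"

```text
t: 29.35
tcp_pos: [0.4516, 0.0434, 0.169]
tool_rot: [-0.03, 1.0, 0.004, 0.002]
force: [1.6, 14.9, 6.3]
finger_gap: 0.203
gripper_force: 21.7
```

The stop is reached: 15 N of resistance and no further motion. Now release and retreat.

Emit:
send_rows:
  commands: "30 0 0 0 0;45 0 0 0 0;50 0 0 0 0;50 0 0 0 0;50 0 0 -.4 0;50 0 0 -.8 0;50 0 0 -1 0;50 0 0 -1 0;50 0 0 -1 0;50 0 0 -1 0;50 0 0 -1 0;50 0 0 -1 0;50 0 0 0 0;50 0 0 0 0"

```text
t: 30.52
tcp_pos: [0.4507, 0.0399, 0.3133]
tool_rot: [-0.032, 0.999, -0.0, 0.001]
force: [-0.1, -0.5, -0.5]
finger_gap: 0.586
gripper_force: 0.0
```

Run:
```python
from h import *
import pickle
np.set_printoptions(precision=4,suppress=True)
r=readout.sense();print(r['t'],r['tcp_pos'],r['force'])
S=snap('scene');W=snap('wrist');T=snap('top');D=pickle.load(open('d.pkl','rb'))
c=np.array([.5613,.0483])
for n,w,f in(('w',W,True),('s',S,False),('t',T,False)):
    u,v=proj(w,[.450,.0436,.185],f);x0,y0=int(u)-25,int(v)-25
    m=cv2.inRange(cv2.cvtColor(w['pixels'],cv2.COLOR_RGB2HSV),(18,110,60),(32,255,255))[y0:y0+50,x0:x0+50]
    k,l,st,ce=cv2.connectedComponentsWithStats(m)
    print(n,'pred',u,v)
    for i in range(1,k):
        if st[i,4]>8:
            p=onz(w,*(ce[i]+[x0,y0]),.175,f)[:2];d=p-c;print(st[i],ce[i]+[x0,y0],p,np.hypot(*d),np.degrees(np.arctan2(d[1],d[0]))%360)
# bystanders: image change near mill, salt, from start
for n,s in(('scene',S),('top',T)):
    df=cv2.absdiff(s['pixels'],D[n]['pixels']).max(2)
    for q in([.437,.323,.06],[.621,-.349,.03],[.482,-.405,.05],[.399,-.366,.05]):
        u,v=map(int,proj(s,q));print(n,q,df[v-12:v+12,u-10:u+10].mean())
```

```text
30.5167 [0.4507 0.0399 0.3133] [-0.068  -0.5333 -0.4682]
w pred 259.74625955920794 183.5422003844099
[19  9 15  7 36] [260.6111 169.7222] [0.4393 0.0438] 0.12212526665708748 182.09971701609163
[ 18  15  17  19 270] [259.7593 181.8556] [0.4512 0.0438] 0.11024036877275632 182.33229093434576
s pred 304.3539998348478 177.80527717512697
[23 25  7 11 55] [304.8909 181.6364] [0.4504 0.0493] 0.11094639877160269 179.45975925905876
t pred 232.54732479152023 202.43549970877868
[26  1  4 10 13] [233.8462 183.    ] [0.5359 0.0653] 0.03059000665996292 146.26402474271922
[38  1  7 13 22] [248.7273 184.5   ] [0.5423 0.0165] 0.037086317040754734 239.1397454299849
[24 24  5  4 13] [233.3846 202.7692] [0.4568 0.0433] 0.10464706252374566 182.76551975066326
scene [0.437, 0.323, 0.06] 5.670833333333333
scene [0.621, -0.349, 0.03] 5.975
scene [0.482, -0.405, 0.05] 20.875
scene [0.399, -0.366, 0.05] 6.660416666666666
top [0.437, 0.323, 0.06] 19.766666666666666
top [0.621, -0.349, 0.03] 21.583333333333332
top [0.482, -0.405, 0.05] 24.21875
top [0.399, -0.366, 0.05] 23.391666666666666
```

```bash
python3 -c "
from station import sign_off
print(sign_off())"
```

```text
the job is handed in; nothing more can be done
None
```

The green-label jar stands upright in the carousel's empty bay under the hatch, the shutter is closed against its stop, the pepper mill and salt box were not touched, and I handed the job in at about 31 s.

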